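# Take the hemmed-in sensor block out of the module rack and close the rack up again

## Task

Clear the green and the white module out of the rack and stand both on the blue mat, then take the short sensor block from between them and lay it flat in the brass-rimmed pocket of the black clamping nest. Only then put the two modules back upright in the rack, the green one against the fixed dark wall and the white one next to it, and push the red end stop up snug against them. Keep the modules upright all the time, and do not knock or shift the amber bottle with the black cap in front of the rack.

Things in the scene. Friction and masses are not known exactly. Their poses are not given: they have to be found in the camera images.
- green_module: Loose plug-in module, green upright box with a white knob on top; 52 (its x) x 36 (its y) x 120 mm (z), the knob adds 6 mm in height; 0.25 kg or so. Origin at the centre of its underside, z up. Starts in the rack on one side of the sensor block. To be gripped across its 52 mm.
- white_module: Loose plug-in module, white upright box with a black knob on top; same size, origin and axes as the green one. Starts in the rack on the other side of the sensor block.
- sensor: Loose short sensor block, dark steel grey with a red disc on top; 52 (its x) x 36 (its y) x 36 mm (z), the disc adds 3 mm in height; about 0.25 kg. Origin at the centre of its underside, z up. Starts in the middle of the rack between the two tall modules, about 4 mm from each, so that a gripper has no room over it until they are gone.
- mat: Fixed blue rubber mat, 150 x 150 x 3 mm, on one side of the rack, the side area for the modules. Origin at the centre of its underside.
- nest: Fixed black clamping nest on the other side: a plate 180 (x) x 110 (y) x 12 mm with a pocket framed by a brass rim 4 mm high. Inside, the pocket is 68 (x) x 52 mm (y), its floor 12 mm above the origin. Origin on the table under the pocket's centre; plate from x = -60 to +120 mm. The block lies with its 52 mm side along x. A toggle clamp (not used), 46 mm high, stands beyond x = +78 mm.
- rack: Fixed module rack: bare aluminium floor 90 (x) x 250 (y) mm, its top 8 mm above the origin, open along both long sides; the row of modules runs along y, their 52 mm sides along x. The fixed dark wall stands at the +y end, inner face at y = +95 mm, top 98 mm above the table. Origin at the centre of the underside of the floor.
- stop (a joint): Travel of the red end stop along the rack's +y, towards the fixed wall, in m: 0 = farthest from the wall (its inner face at rack y = -75 mm), largest 0.115. It slides stiffly (about 2 N) and stays where it is left.
- stop_face (a point): Point on the inner face (towards the wall) of the red end stop, on the rack's centre line, 63 mm above the rack's origin. The stop is an upright red plate, 64 (rack x) x 12 mm (rack y), its top 117 mm above the rack's origin; it can be pushed on its outer face, 12 mm behind this point.
- bottle: Amber bottle with a black cap, 64 mm in diameter, 130 mm tall, loose, standing between the robot and the rack; to be left alone. Origin at the centre of its underside.

How it is judged:
On the way, in this order (a step that is already met when the one before it is completed fails the run):
1. both modules stand upright on the blue mat at the same time, while the sensor block is still in the rack (x of green_module in the frame of mat between -0.07 and 0.07 m and y of green_module in the frame of mat between -0.07 and 0.07 m and z of green_module in the frame of mat between -0.003 and 0.007 m and angle between each of green_module, white_module's own z axis and vertical below 0.08 rad and linear speed of each of green_module, white_module below 0.03 m/s and x of white_module in the frame of mat between -0.07 and 0.07 m and y of white_module in the frame of mat between -0.07 and 0.07 m and z of white_module in the frame of mat between -0.003 and 0.007 m and x of sensor in the frame of rack between -0.03 and 0.03 m and y of sensor in the frame of rack between -0.06 and 0.1 m and z of sensor in the frame of rack between 0 and 0.013 m), for 0.2 s.
2. the sensor block lies flat in the pocket of the nest, while both modules still stand on the mat (x of green_module in the frame of mat between -0.07 and 0.07 m and y of green_module in the frame of mat between -0.07 and 0.07 m and z of green_module in the frame of mat between -0.003 and 0.007 m and angle between each of green_module, white_module's own z axis and vertical below 0.08 rad and linear speed of each of green_module, white_module below 0.03 m/s and x of white_module in the frame of mat between -0.07 and 0.07 m and y of white_module in the frame of mat between -0.07 and 0.07 m and z of white_module in the frame of mat between -0.003 and 0.007 m and x of sensor in the frame of nest between -0.011 and 0.011 m and y of sensor in the frame of nest between -0.011 and 0.011 m and z of sensor in the frame of nest between 0.009 and 0.0145 m and angle between sensor's own z axis and vertical below 0.06 rad), for 0.2 s.
At the end, for the whole second after the job is handed in: Sensor block flat inside the nest's rim (within 11 mm of centre). Green module at the fixed wall, white next to it: upright within 0.06 rad, 8 mm along the row, 15 mm across, 0.15 rad of square; stop snug, under 5 mm of gaps in the row (face beyond rack y +18 mm). All at rest (x of sensor in the frame of nest between -0.011 and 0.011 m and y of sensor in the frame of nest between -0.011 and 0.011 m and z of sensor in the frame of nest between 0.009 and 0.0145 m and angle between each of sensor, green_module, white_module's own z axis and vertical below 0.06 rad and x of green_module in the frame of rack between -0.015 and 0.015 m and y of green_module in the frame of rack between 0.069 and 0.085 m and z of green_module in the frame of rack between 0.005 and 0.0115 m and angle between the x axis of each of green_module, white_module and the x axis of rack, either way round below 0.15 rad and x of white_module in the frame of rack between -0.015 and 0.015 m and y of white_module in the frame of rack between 0.033 and 0.049 m and z of white_module in the frame of rack between 0.005 and 0.0115 m and y of stop_face in the frame of rack above 0.018 m and linear speed of each of green_module, white_module, sensor below 0.02 m/s and velocity of joint stop between -0.01 and 0.01 m/s); the robot touches nothing.
It fails at once if a module tipped over (more than 0.5 rad) (angle between any of green_module, white_module's own z axis and vertical above 0.5 rad).
It fails at once if the amber bottle shifted by more than 20 mm or tipped (distance of bottle from where it was at the start of the episode above 0.02 m or angle between bottle's own z axis and vertical above 0.3 rad).
It also fails if it takes over 128 s, if anything falls off the work surface, if the arm or the gripper's body presses on something with over 40 N, if the wrist force passes 120 N, or if a joint passes its speed limit or range.

## Robot

A 6-joint arm with a two-finger parallel gripper is mounted at the origin on the work surface. World frame = base frame: x ahead of the robot, y to its left, z up, the work surface at z = 0. Lengths are in m, angles in rad, forces in N, time in s.
With the tool pointing down it reaches from about 0.3 to 0.875 m from the base axis. Payload 6.4 kg.
Tool frame: the origin (TCP) lies at the very end of the fingers, on their centre line; the grasp point (between the pads) lies 19 mm behind it; z points along the fingers, y is the line along which they close (so a half turn about z gives the same grasp; the last joint's range is limited). The gripper opens to 85 mm and grips with 20 to 120 N. Pads are 22 mm wide; open, the fingers measure 114 mm over their backs; the gripper's body (76 mm by 85 mm) begins 54 mm behind the grasp point. The pads swing forward as they close: fully open they stand 13 mm farther back than shut.
Start: joints at [-1.336, 0.181, 1.607, -0, 1.354, -0.206], TCP at [0.245, -0.52, 0.231] pointing down, gripper open.
Joint ranges: [-2.99, 2.99], [-0.89, 2.07], [0.3, 2.58], [-1.14, 4.28], [0, 2.63], [-3.12, 3.12]. Speed limits (rad/s): [2.57, 2.57, 3.01, 3.14, 3.14, 3.14].

## Interface

Orientations are given as a rotation vector (axis times angle).
In Python, from rig import ctrl, vision gives the robot as it stands.
- The arm moves only by the shell command python3 -m crank 'ROWS'. ROWS is JSON, a list that holds one entry, the list of rows, each a list of 7 numbers: the shift along the tool's x, y, z in units of 40 mm (1.0 is 40 mm), then the turn, a rotation vector about the tool's x, y, z in units of 6 degrees (1.0 is 6 degrees), then the opening, from -1 (shut) to 1 (fully open). A call has 1 to 12 rows; each row shifts and turns the commanded pose from where the row before left it, along the tool's axes as they then stand; what a row does not reach is not made up. A row lasts 1/10 s, in which the tool goes at most 50 mm and 8.59 degrees, less where a joint would pass 70% of its speed; a pose out of reach is approached as far as the arm can. A call is refused whole if a number of a shift passes 1 or a number of a turn 1, either way. A call with a gripper value outside its range is refused whole. The fingers move at their own pace and stop on an object; the grip force is fixed at half the most. Time passes only in rows, so rows that do not move let the fingers close. It gives the time, the measured TCP pose, the force, the opening and the grip force at its end, in the units of the state.
- ctrl.get_state(): the state, without advancing time (a new reading comes with each control period).
- vision.read_camera(name): name is "scene" or "top"; returns the picture (480x640x3 uint8, blue, green, red); there is no depth.
- vision.calibration(name): a dict with "fx", "fy", "cx", "cy" (pixels), "dist" ([k1, k2, p1, p2, k3] as OpenCV has them; the pictures are not rectified), "R" (3x3) and "t" (3): a world point X has camera coordinates R X + t. Camera axes: x right, y down, z forward; pixel columns grow to the right and rows downward; lengths in m; the calibration is good to about 2 mm. A picture is of the moment at which its call begins. calibration takes no time and is no camera call.
- ctrl.sign_off(): hands the job in; it is judged then, once.
The state is a dict: "t": time; "qpos": joint angles; "qvel": joint speeds; "joint_efforts": joint torques, N m; "position": TCP position; "eef_rot": TCP orientation; "wrist_force": force on the tool from outside, world axes, zero at the start; "wrist_torque": the same for the moment, N m; "finger_gap": finger opening in m; "finger_force": force on a finger pad.
Only numpy, scipy, OpenCV 4.12 (cv2) and the standard library are available. Lean on these libraries where they do the work, as an engineer would, in place of code of your own. Each camera call takes 0.05 s, during which the arm holds its last target. There are 200 camera calls.

## Working session

There is one attempt and no reset: what is moved stays moved. The work goes in short steps, Python scripts to look and compute and a shell command to move; the robot and the scene stay as the last step left them, time stands still between calls to the robot, and variables do not carry over. Pictures are saved under pics/ and viewed, at most 14 in all, crops included, and the job is handed in when it is done.

```bash
ls; mkdir -p pics
python3 - <<'E'
from rig import ctrl, vision
import cv2
for n in("scene","top"):
    cv2.imwrite(f"pics/{n}0.png",vision.read_camera(n)); c=vision.calibration(n); print(n,c)
s=ctrl.get_state(); print(s)
E
```

```text
pics
scene {'fx': 543.4799086508385, 'fy': 543.4799086508385, 'cx': 314.0598999327453, 'cy': 230.34790653962818, 'dist': array([-0.11025189,  0.        ,  0.        ,  0.        ,  0.        ]), 'R': array([[ 0.77805178,  0.62795981,  0.01737574],
       [ 0.39563841, -0.46834215, -0.79001638],
       [-0.48796074,  0.62154816, -0.61283946]]), 't': array([-0.41424684, -0.19098428,  1.38489392])}
top {'fx': 464.1810613088736, 'fy': 464.1810613088736, 'cx': 312.99811767897586, 'cy': 237.93249571313012, 'dist': array([-0.02597659,  0.        ,  0.        ,  0.        ,  0.        ]), 'R': array([[ 0.03397314, -0.99940381,  0.00615243],
       [-0.97742254, -0.03450921, -0.20845693],
       [ 0.20854497,  0.00106841, -0.9780122 ]]), 't': array([-0.00880926,  0.55860681,  0.83707177])}
{'t': 0.1, 'qpos': array([-1.33626722e+00,  1.81445956e-01,  1.60793498e+00, -8.36689079e-06,
        1.35382335e+00, -2.06302595e-01]), 'qvel': array([-8.11496585e-05, -6.54409455e-04, -2.13686044e-03,  9.59841910e-04,
        8.29346666e-04, -9.40353987e-04]), 'joint_efforts': array([-2.64131750e-04, -4.45877445e+01, -3.52241743e+01, -2.98135128e-04,
        4.09719782e-03, -1.86224548e-05]), 'position': array([ 0.24523736, -0.51950992,  0.23047291]), 'eef_rot': array([-3.06401389e+00, -6.86513940e-01,  4.85334204e-05]), 'wrist_force': array([-0.29999011,  0.7468232 ,  0.32753879]), 'wrist_torque': array([-0.00858257, -0.02406419, -0.06781516]), 'finger_force': 0.0, 'finger_gap': 0.08507096353672497}
```

View pics/scene0.png

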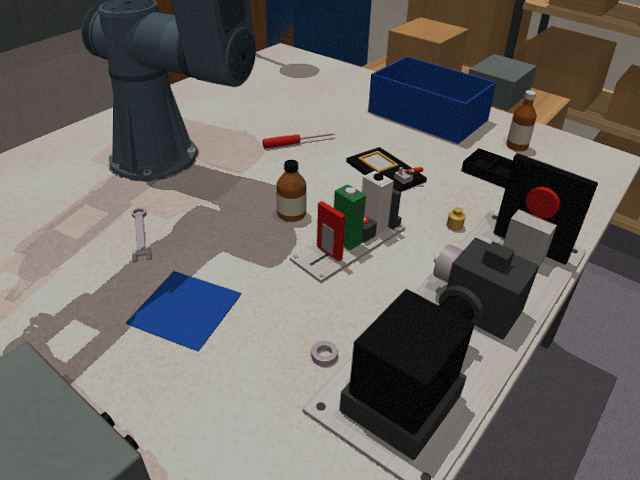

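View pics/top0.png

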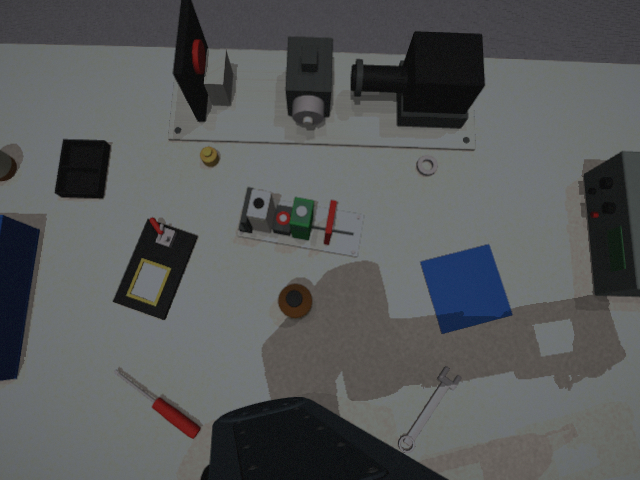

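The pictures show the rack with white against the wall at top-view px (258,203), the sensor at (283,217), green at (302,212) and the stop at (331,222). The mat is at (466,288), the pocket at (149,282) and the bottle at (295,300). I'll zoom in next.

```bash
cat > h.py <<'E'
import numpy as np, cv2
from rig import ctrl, vision
def ray(n,uv):
    c=vision.calibration(n); K=np.array([[c['fx'],0,c['cx']],[0,c['fy'],c['cy']],[0,0,1]])
    p=cv2.undistortPoints(np.array(uv,float).reshape(-1,1,2),K,np.array(c['dist'])).reshape(-1,2)
    d=np.c_[p,np.ones(len(p))]@c['R']; return -c['R'].T@c['t'],d
def onz(n,uv,z):
    o,d=ray(n,uv); return (o+d*((z-o[2])/d[:,2])[:,None])
def mask(im,lo,hi,roi):
    hsv=cv2.cvtColor(im,cv2.COLOR_BGR2HSV); m=cv2.inRange(hsv,lo,hi); k=np.zeros_like(m); x0,y0,x1,y1=roi; k[y0:y1,x0:x1]=255
    return m&k
def biggest(m):
    c=max(cv2.findContours(m,cv2.RETR_EXTERNAL,cv2.CHAIN_APPROX_NONE)[0],key=cv2.contourArea); return c
def crop(n,x,y,w,h,s,f):
    im=vision.read_camera(n); cv2.imwrite(f,cv2.resize(im[y:y+h,x:x+w],None,fx=s,fy=s,interpolation=cv2.INTER_CUBIC)); return im
E
python3 - <<'E'
from h import *
im=cv2.imread('pics/top0.png')
cv2.imwrite('pics/c1.png',cv2.resize(im[175:265,230:370],None,fx=5.5,fy=5.5,interpolation=cv2.INTER_CUBIC))
m=mask(im,(105,120,60),(125,255,255),(400,230,530,350)); c=biggest(m)
r=cv2.minAreaRect(c); b=onz('top',cv2.boxPoints(r),.003); print('mat',b.mean(0),b.round(4).tolist())
m=mask(im,(20,110,80),(35,255,255),(110,240,200,320)); c=biggest(m)
r=cv2.minAreaRect(c); b=onz('top',cv2.boxPoints(r),.016); print('rim',b.mean(0),b.round(4).tolist(),r)
im=cv2.imread('pics/scene0.png')
cv2.imwrite('pics/c2.png',cv2.resize(im[140:290,260:440],None,fx=4,fy=4,interpolation=cv2.INTER_CUBIC))
E
```

```text
mat [ 0.47933081 -0.30139227  0.003     ] [[0.5292, -0.2095, 0.003], [0.5761, -0.3557, 0.003], [0.4279, -0.3913, 0.003], [0.3842, -0.2491, 0.003]]
rim [0.46788882 0.33497217 0.016     ] [[0.4392, 0.3766, 0.016], [0.518, 0.3537, 0.016], [0.4962, 0.2929, 0.016], [0.4182, 0.3166, 0.016]] ((148.17469787597656, 281.5711669921875), (31.349939346313477, 41.94855499267578), 22.166345596313477)
```

View pics/c1.png

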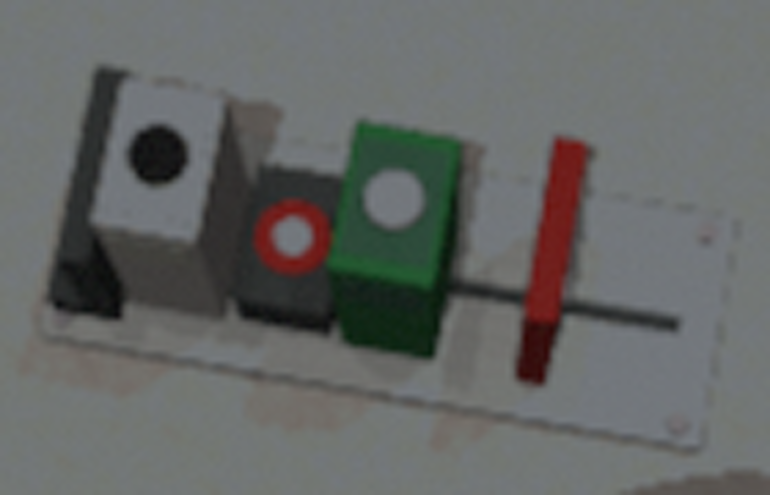

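View pics/c2.png

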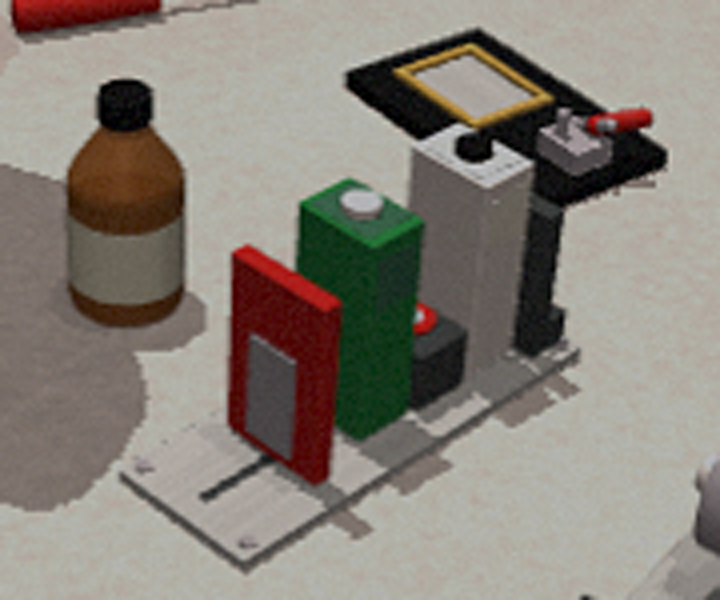

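```bash
cat >> h.py <<'E'
def tri(a,b):
    o1,d1=ray('top',[a]);o2,d2=ray('scene',[b]);d1=d1[0];d2=d2[0]
    s=np.linalg.lstsq(np.c_[d1,-d2],o2-o1,rcond=None)[0]; return (o1+s[0]*d1+o2+s[1]*d2)/2
E
python3 - <<'E'
from h import *
def c1(p): return (np.array(p)+.5)/5.5-.5+[230,175]
def c2(p): return (np.array(p)+.5)/4-.5+[260,140]
np.set_printoptions(precision=4,suppress=True)
print('floor top', onz('top',c1([(45,331),(700,440),(738,216)]),.008))
print('floor scene', onz('scene',c2([(121,472),(246,565),(578,350)]),.008))
for n,a,b in(('white',(158,154),(474,142)),('green',(394,198),(362,200))):
    print(n,onz('top',c1([a]),.134),onz('scene',c2([b]),.134),tri(c1(a),c2(b)))
print('sens',onz('top',c1([(293,237)]),.047))
print('white top corners',onz('top',c1([(118,77),(229,100),(196,239),(92,220)]),.128))
print('green top corners',onz('top',c1([(360,121),(462,142),(437,280),(331,262)]),.128))
print('stop top',onz('top',c1([(557,138),(587,145),(556,325),(526,317)]),.117))
print('stop scene',onz('scene',c2([(232,250),(247,245),(341,295),(328,310)]),.117))
im=cv2.imread('pics/top0.png')
print('nest scene rim', onz('scene',c2([(394,71),(469,43),(553,96),(478,128)]),.016))
print('bottle cap',onz('top',[(295,297)],.13), onz('scene',c2([(125,88)]),.13))
E
```

```text
floor top [[ 0.5706  0.1645  0.008 ]
 [ 0.538  -0.0795  0.008 ]
 [ 0.624  -0.0926  0.008 ]]
floor scene [[ 0.5372 -0.0818  0.008 ]
 [ 0.6256 -0.0946  0.008 ]
 [ 0.6579  0.1491  0.008 ]]
white [[0.6039 0.1107 0.134 ]] [[0.6038 0.1105 0.134 ]] [0.6038 0.1106 0.134 ]
green [[0.5918 0.0332 0.134 ]] [[0.592  0.0318 0.134 ]] [0.5916 0.033  0.1334]
sens [[0.5999 0.0714 0.047 ]]
white top corners [[0.6316 0.1262 0.128 ]
 [0.6249 0.0891 0.128 ]
 [0.5773 0.0973 0.128 ]
 [0.5825 0.1316 0.128 ]]
green top corners [[0.6193 0.0456 0.128 ]
 [0.6133 0.0117 0.128 ]
 [0.5663 0.0183 0.128 ]
 [0.5711 0.053  0.128 ]]
stop top [[ 0.6191 -0.0199  0.117 ]
 [ 0.617  -0.0299  0.117 ]
 [ 0.5552 -0.0212  0.117 ]
 [ 0.5575 -0.0113  0.117 ]]
stop scene [[ 0.5558 -0.0215  0.117 ]
 [ 0.5587 -0.0136  0.117 ]
 [ 0.6168 -0.0173  0.117 ]
 [ 0.6192 -0.0306  0.117 ]]
nest scene rim [[0.4216 0.3135 0.016 ]
 [0.4376 0.3747 0.016 ]
 [0.5143 0.3535 0.016 ]
 [0.4997 0.2909 0.016 ]]
bottle cap [[0.4381 0.038  0.13  ]] [[0.4338 0.0423 0.13  ]]
```

```bash
cat > to.py <<'E'
import sys; from h import *; from scipy.spatial.transform import Rotation as Ro
# usage: to.py x y z [angle of tool y, deg]: shift in tool units, turn about tool axes in 6deg units
s=ctrl.get_state(); R=Ro.from_rotvec(s['eef_rot']); a=[float(v) for v in sys.argv[1:]]
np.set_printoptions(precision=3,suppress=True)
print('t',round(s['t'],2),'pos',s['position'],'F',s['wrist_force'],'gap',round(s['finger_gap'],4),round(s['finger_force'],1))
print('units',R.inv().apply(np.array(a[:3])-s['position'])/.04)
th=np.radians(a[3] if len(a)>3 else -7.6); y=np.array([np.cos(th),np.sin(th),0]); z=np.array([0,0,-1.]); T=Ro.from_matrix(np.c_[np.cross(y,z),y,z])
print('turn',np.degrees((R.inv()*T).as_rotvec())/6)
E
python3 -m crank '[[[0,0,0,0,0,-0.95,1],[0,0,0,0,0,-0.95,1],[0,0,0,0,0,-0.95,1],[0,0,0,0,0,-0.95,1],[0,0,0,0,0,-0.95,1],[0,0,0,0,0,-0.95,1],[0,0,0,0,0,-0.95,1],[0,0,0,0,0,-0.95,1],[0,0,0,0,0,-0.95,1],[0,0,0,0,0,-0.95,1],[0,0,0,0,0,0,1]]]'
python3 -m crank '[[[0.9,0.41,0,0,0,0,1],[0.9,0.41,0,0,0,0,1],[0.9,0.41,0,0,0,0,1],[0.9,0.41,0,0,0,0,1],[0.9,0.41,0,0,0,0,1],[0.9,0.41,0,0,0,0,1],[0.9,0.41,0,0,0,0,1],[0.9,0.41,0,0,0,0,1],[0.9,0.41,0,0,0,0,1],[0.9,0.41,0,0,0,0,1],[0,0,0,0,0,0,1],[0,0,0,0,0,0,1]]]'
python3 to.py .5918 .0328 .22
```

```text
t: 1.2
position: [0.2453, -0.5197, 0.2308]
eef_rot: [-2.365, -2.067, -0.001]
wrist_force: [-0.7, 0.2, 0.9]
finger_gap: 0.0855
finger_force: 0.0
t: 2.4
position: [0.4565, -0.1848, 0.2311]
eef_rot: [-2.366, -2.067, 0.001]
wrist_force: [0.6, -1.1, -0.3]
finger_gap: 0.0855
finger_force: 0.0
t 2.4 pos [ 0.456 -0.185  0.231] F [ 0.565 -1.077 -0.307] gap 0.0855 0.0
units [5.845 2.623 0.275]
turn [-0.005  0.002 -0.019]
```

```bash
python3 -m crank '[[[0.83,0.37,0,0,0,0,1],[0.83,0.37,0,0,0,0,1],[0.83,0.37,0,0,0,0,1],[0.83,0.37,0,0,0,0,1],[0.83,0.37,0,0,0,0,1],[0.83,0.37,0,0,0,0,1],[0.83,0.37,0,0,0,0,1],[0,0,0,0,0,0,1],[0,0,0,0,0,0,1]]]'
python3 to.py .5918 .0328 .075
python3 -c "
from h import *
crop('scene',240,60,200,150,4,'pics/c3.png')"
```

```text
t: 3.3
position: [0.5903, 0.0299, 0.2308]
eef_rot: [-2.367, -2.065, 0.002]
wrist_force: [0.1, -0.2, 0.1]
finger_gap: 0.0854
finger_force: 0.0
t 3.3 pos [0.59  0.03  0.231] F [ 0.119 -0.24   0.1  ] gap 0.0854 0.0
units [0.08  0.032 3.894]
turn [-0.009  0.007 -0.035]
```

View pics/c3.png

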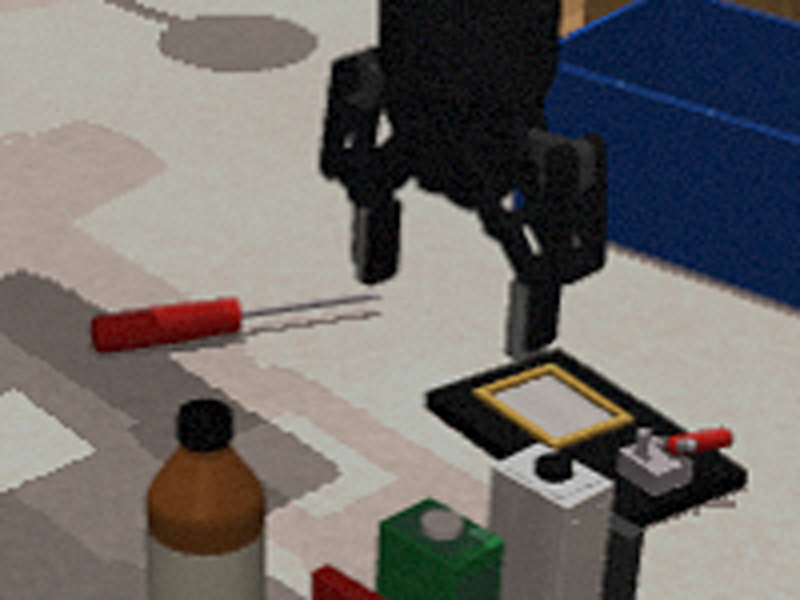

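The open gripper straddles the green knob (crop px 440,520), with the bottle well clear. Going down to grip.

```bash
python3 -m crank '[[[0.08,0.03,0.65,0,0,0,1],[0,0,0.65,0,0,0,1],[0,0,0.65,0,0,0,1],[0,0,0.65,0,0,0,1],[0,0,0.65,0,0,0,1],[0,0,0.65,0,0,0,1],[0,0,0,0,0,0,1],[0,0,0,0,0,0,-1],[0,0,0,0,0,0,-1],[0,0,0,0,0,0,-1],[0,0,0,0,0,0,-1],[0,0,0,0,0,0,-1]]]'
python3 -m crank '[[[0,0,0,0,0,0,-1],[0,0,0,0,0,0,-1],[0,0,0,0,0,0,-1]]]'
python3 to.py .4744 -.338 .22
```

```text
t: 4.55
position: [0.5932, 0.0334, 0.0775]
eef_rot: [2.364, 2.065, 0.002]
wrist_force: [-2.2, -2.0, 6.8]
finger_gap: 0.0513
finger_force: 62.2
t: 4.85
position: [0.5932, 0.0334, 0.0774]
eef_rot: [2.364, 2.065, 0.002]
wrist_force: [-2.2, -1.7, 6.8]
finger_gap: 0.0511
finger_force: 62.2
t 4.85 pos [0.593 0.033 0.077] F [-2.229 -1.748  6.815] gap 0.0511 62.2
units [-9.602 -1.684 -3.561]
turn [ 0.03   0.009 -0.021]
```

```bash
python3 -m crank '[[[0,0,-0.3,0,0,0,-1],[0,0,-0.66,0,0,0,-1],[0,0,-0.66,0,0,0,-1],[0,0,-0.66,0,0,0,-1],[0,0,-0.66,0,0,0,-1],[0,0,-0.66,0,0,0,-1],[0,0,0,0,0,0,-1],[0,0,0,0,0,0,-1]]]'
python3 -m crank '[[[-0.4,-0.07,0,0,0,0,-1],[-0.8,-0.14,0,0,0,0,-1],[-0.8,-0.14,0,0,0,0,-1],[-0.8,-0.14,0,0,0,0,-1],[-0.8,-0.14,0,0,0,0,-1],[-0.8,-0.14,0,0,0,0,-1],[-0.8,-0.14,0,0,0,0,-1],[-0.8,-0.14,0,0,0,0,-1],[-0.8,-0.14,0,0,0,0,-1],[-0.8,-0.14,0,0,0,0,-1],[-0.8,-0.14,0,0,0,0,-1],[-0.8,-0.14,0,0,0,0,-1]]]'
python3 -m crank '[[[-0.4,-0.07,0,0,0,0,-1],[0,0,0,0,0,0,-1],[0,0,0,0,0,0,-1],[0,0,0,0,0,0,-1]]]'
python3 to.py .4744 -.338 .074
```

```text
t: 5.65
position: [0.5921, 0.0341, 0.2199]
eef_rot: [2.365, 2.066, 0.002]
wrist_force: [0.3, 0.1, -2.2]
finger_gap: 0.0515
finger_force: 62.7
t: 6.85
position: [0.4765, -0.3231, 0.2173]
eef_rot: [-2.364, -2.064, 0.001]
wrist_force: [1.2, -0.5, -1.4]
finger_gap: 0.0517
finger_force: 62.6
t: 7.25
position: [0.4737, -0.3362, 0.2187]
eef_rot: [-2.364, -2.067, -0.001]
wrist_force: [0.3, 1.0, -1.9]
finger_gap: 0.0513
finger_force: 62.7
t 7.25 pos [ 0.474 -0.336  0.219] F [ 0.344  0.978 -1.888] gap 0.0513 62.7
units [-0.046  0.025  3.618]
turn [-0.007 -0.012 -0.014]
```

```bash
python3 -m crank '[[[0,0,0.7,0,0,0,-1],[0,0,0.7,0,0,0,-1],[0,0,0.7,0,0,0,-1],[0,0,0.7,0,0,0,-1],[0,0,0.6,0,0,0,-1],[0,0,0.16,0,0,0,-1],[0,0,0,0,0,0,-1],[0,0,0,0,0,0,-1]]]'
python3 -m crank '[[[0,0,0.04,0,0,0,-1],[0,0,0,0,0,0,-1],[0,0,0,0,0,0,-1]]]'
```

```text
t: 8.05
position: [0.4746, -0.3378, 0.0783]
eef_rot: [2.364, 2.066, 0.0]
wrist_force: [-0.4, 0.0, -1.7]
finger_gap: 0.0515
finger_force: 62.6
t: 8.35
position: [0.474, -0.3379, 0.0761]
eef_rot: [2.365, 2.065, 0.0]
wrist_force: [-0.1, 0.1, -2.1]
finger_gap: 0.0513
finger_force: 62.6
```

```bash
python3 -m crank '[[[0,0,0.06,0,0,0,-1],[0,0,0,0,0,0,-1],[0,0,0,0,0,0,-1]]]'|egrep 'pos|_force'
python3 -m crank '[[[0,0,0.04,0,0,0,-1],[0,0,0,0,0,0,-1],[0,0,0,0,0,0,-1]]]'|egrep 'pos|_force'
```

```text
position: [0.4735, -0.3375, 0.0727]
wrist_force: [0.8, -0.0, -1.9]
finger_force: 62.6
position: [0.4736, -0.3378, 0.0725]
wrist_force: [-3.0, 2.0, 7.3]
finger_force: 63.5
```

```bash
python3 -m crank '[[[0,0,0,0,0,0,0.2],[0,0,0,0,0,0,0.6],[0,0,0,0,0,0,1],[0,0,0,0,0,0,1],[0,0,-0.4,0,0,0,1],[0,0,-0.7,0,0,0,1],[0,0,-0.7,0,0,0,1],[0,0,-0.7,0,0,0,1],[0,0,-0.7,0,0,0,1],[0,0,-0.7,0,0,0,1],[0,0,0,0,0,0,1],[0,0,0,0,0,0,1]]]'
python3 to.py .6042 .1106 .23
python3 - <<'E'
from h import *
im=crop('top',390,220,150,110,5,'pics/c4.png')
E
```

```text
t: 10.15
position: [0.474, -0.3379, 0.2289]
eef_rot: [2.364, 2.065, 0.0]
wrist_force: [1.3, -0.3, -0.7]
finger_gap: 0.0852
finger_force: 0.0
t 10.15 pos [ 0.474 -0.338  0.229] F [ 1.285 -0.326 -0.71 ] gap 0.0852 0.0
units [11.549  1.715 -0.043]
turn [ 0.019  0.016 -0.024]
```

View pics/c4.png

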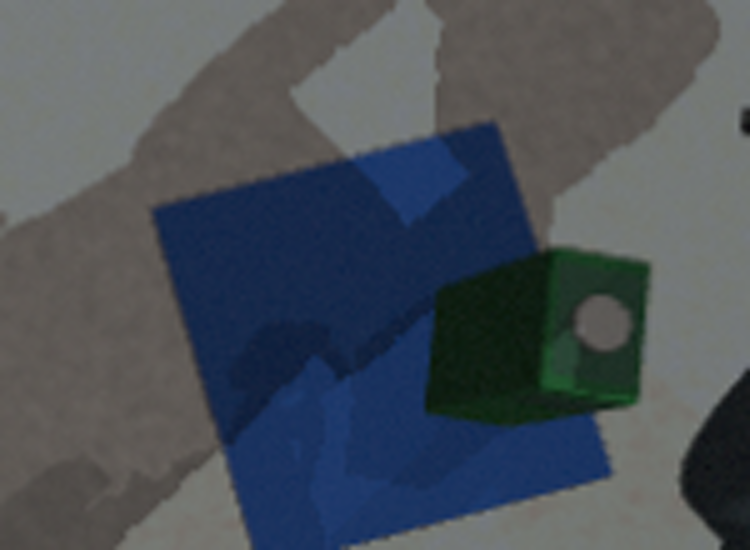

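Green stands on the mat (knob at crop px 602,323). White next.

```bash
python3 -m crank '[[[0.5,0.075,0,0,0,0,1],[1,0.15,0,0,0,0,1],[1,0.15,0,0,0,0,1],[1,0.15,0,0,0,0,1],[1,0.15,0,0,0,0,1],[1,0.15,0,0,0,0,1],[1,0.15,0,0,0,0,1],[1,0.15,0,0,0,0,1],[1,0.15,0,0,0,0,1],[1,0.15,0,0,0,0,1],[1,0.15,0,0,0,0,1],[1,0.15,0,0,0,0,1]]]' >/dev/null
python3 -m crank '[[[0.05,0,0,0,0,0,1],[0,0,0,0,0,0,1],[0,0,0,0,0,0,1]]]' >/dev/null
python3 to.py .6042 .1106 .076
```

```text
t 11.7 pos [0.604 0.11  0.226] F [0.768 0.085 0.558] gap 0.0852 0.0
units [0.015 0.023 3.756]
turn [-0.02   0.007 -0.028]
```

```bash
python3 -m crank '[[[0,0.02,0.6,0,0,0,1],[0,0,0.63,0,0,0,1],[0,0,0.63,0,0,0,1],[0,0,0.63,0,0,0,1],[0,0,0.63,0,0,0,1],[0,0,0.62,0,0,0,1],[0,0,0,0,0,0,1],[0,0,0,0,0,0,-1],[0,0,0,0,0,0,-1],[0,0,0,0,0,0,-1],[0,0,0,0,0,0,-1],[0,0,0,0,0,0,-1]]]'
python3 -m crank '[[[0,0,0,0,0,0,-1],[0,0,0,0,0,0,-1],[0,0,0,0,0,0,-1]]]' >/dev/null
python3 to.py .4842 -.2647 .22
```

```text
t: 12.9
position: [0.6062, 0.1106, 0.0797]
eef_rot: [2.364, 2.065, 0.003]
wrist_force: [-2.4, -1.3, 6.8]
finger_gap: 0.0517
finger_force: 62.2
t 13.2 pos [0.606 0.111 0.08 ] F [-1.493 -1.037  5.751] gap 0.0515 62.2
units [-9.708 -1.75  -3.509]
turn [ 0.029  0.002 -0.022]
```

```bash
python3 -m crank '[[[0,0,-0.3,0,0,0,-1],[0,0,-0.66,0,0,0,-1],[0,0,-0.66,0,0,0,-1],[0,0,-0.66,0,0,0,-1],[0,0,-0.66,0,0,0,-1],[0,0,-0.66,0,0,0,-1],[0,0,0,0,0,0,-1],[0,0,0,0,0,0,-1]]]' >/dev/null
python3 -m crank '[[[-0.4,-0.07,0,0,0,0,-1],[-0.8,-0.14,0,0,0,0,-1],[-0.8,-0.14,0,0,0,0,-1],[-0.8,-0.14,0,0,0,0,-1],[-0.8,-0.14,0,0,0,0,-1],[-0.8,-0.14,0,0,0,0,-1],[-0.8,-0.14,0,0,0,0,-1],[-0.8,-0.14,0,0,0,0,-1],[-0.8,-0.14,0,0,0,0,-1],[-0.8,-0.14,0,0,0,0,-1],[-0.8,-0.14,0,0,0,0,-1],[-0.8,-0.14,0,0,0,0,-1]]]' >/dev/null
python3 -m crank '[[[-0.4,-0.07,0,0,0,0,-1],[0,0,0,0,0,0,-1],[0,0,0,0,0,0,-1],[0,0,0,0,0,0,-1]]]' >/dev/null
python3 to.py .4842 -.2647 .077
```

```text
t 15.6 pos [ 0.487 -0.259  0.221] F [ 0.335 -0.092 -1.789] gap 0.0514 62.7
units [-0.144 -0.041  3.603]
turn [-0.008 -0.01  -0.015]
```

```bash
python3 -m crank '[[[-0.14,-0.04,0.7,0,0,0,-1],[0,0,0.7,0,0,0,-1],[0,0,0.7,0,0,0,-1],[0,0,0.7,0,0,0,-1],[0,0,0.6,0,0,0,-1],[0,0,0.14,0,0,0,-1],[0,0,0,0,0,0,-1],[0,0,0,0,0,0,-1]]]'|egrep 'pos|_force'
python3 -m crank '[[[0,0,0.04,0,0,0,-1],[0,0,0,0,0,0,-1],[0,0,0,0,0,0,-1]]]'|egrep 'pos|_force'
python3 -m crank '[[[0,0,0.04,0,0,0,-1],[0,0,0,0,0,0,-1],[0,0,0,0,0,0,-1]]]'|egrep 'pos|_force'
```

```text
position: [0.4854, -0.2661, 0.0814]
wrist_force: [-0.3, -0.8, -2.6]
finger_force: 62.7
position: [0.4847, -0.2662, 0.0793]
wrist_force: [0.0, 0.0, -1.9]
finger_force: 62.7
position: [0.4843, -0.2659, 0.0768]
wrist_force: [-0.1, -0.5, -1.7]
finger_force: 62.7
```

```bash
python3 -m crank '[[[0,0,0.05,0,0,0,-1],[0,0,0,0,0,0,-1],[0,0,0,0,0,0,-1],[0,0,0,0,0,0,-1]]]'|egrep 'pos|_force'
python3 -m crank '[[[0,0,0.02,0,0,0,-1],[0,0,0,0,0,0,-1],[0,0,0,0,0,0,-1]]]'|egrep 'pos|_force'
```

```text
position: [0.4844, -0.266, 0.0749]
wrist_force: [-0.1, -0.3, -1.6]
finger_force: 62.6
position: [0.4844, -0.2661, 0.0748]
wrist_force: [-2.4, 1.5, 5.4]
finger_force: 63.3
```

Contact. Release, rise, then head back to above the sensor.

```bash
python3 -m crank '[[[0,0,0,0,0,0,0.2],[0,0,0,0,0,0,0.6],[0,0,0,0,0,0,1],[0,0,0,0,0,0,1],[0,0,-0.4,0,0,0,1],[0,0,-0.7,0,0,0,1],[0,0,-0.7,0,0,0,1],[0,0,-0.7,0,0,0,1],[0,0,-0.7,0,0,0,1],[0,0,-0.7,0,0,0,1],[0,0,0,0,0,0,1],[0,0,0,0,0,0,1]]]' >/dev/null
python3 to.py .600 .0714 .23
python3 - <<'E'
from h import *
im=crop('scene',100,230,200,150,4,'pics/c5.png')
im=vision.read_camera('top'); cv2.imwrite('pics/top5.png',im)
for lo,hi in(((0,150,70),(8,255,255)),((172,150,70),(180,255,255))):
    m=mask(im,lo,hi,(265,195,320,245)); u=np.argwhere(m)[:,::-1]
    if len(u): (c,r)=cv2.minEnclosingCircle(u.astype(np.float32)); print(len(u),c,r,onz('top',[c],.047))
E
```

```text
t 18.9 pos [ 0.485 -0.266  0.231] F [-1.139 -0.266 -0.291] gap 0.0858 0.0
units [8.749 1.722 0.009]
turn [ 0.012  0.008 -0.023]
88 (282.73077392578125, 217.5) 6.749411106109619 [[0.60023057 0.07167584 0.047     ]]
```

View pics/c5.png

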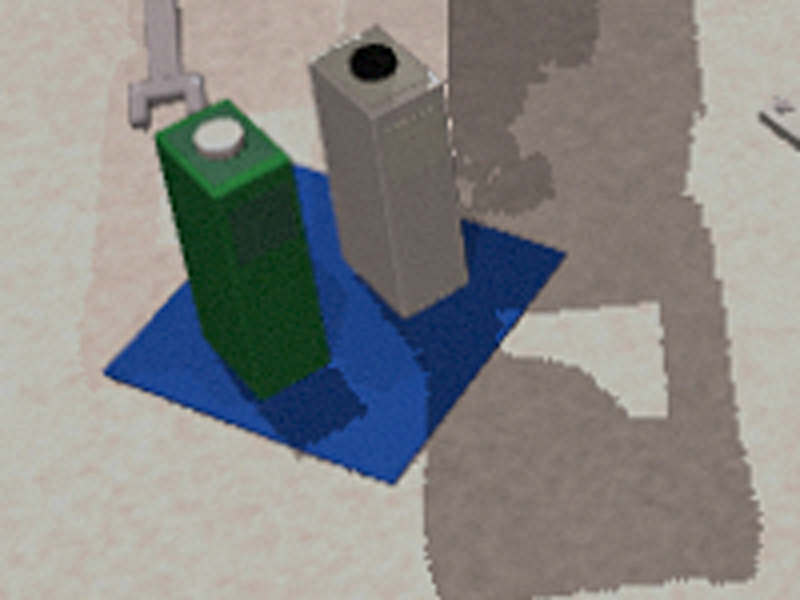

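Both stand on the mat (knobs at crop px (219,137) and (374,61)). Now the sensor.

```bash
python3 -m crank '[[[0.45,0.1,0,0,0,0,1],[0.83,0.162,0,0,0,0,1],[0.83,0.162,0,0,0,0,1],[0.83,0.162,0,0,0,0,1],[0.83,0.162,0,0,0,0,1],[0.83,0.162,0,0,0,0,1],[0.83,0.162,0,0,0,0,1],[0.83,0.162,0,0,0,0,1],[0.83,0.162,0,0,0,0,1],[0.83,0.162,0,0,0,0,1],[0.83,0.162,0,0,0,0,1],[0,0,0,0,0,0,1]]]' >/dev/null
python3 -m crank '[[[0,0,0,0,0,0,1],[0,0,0,0,0,0,1]]]' >/dev/null
python3 to.py .6002 .0716 .020
```

```text
t 20.4 pos [0.599 0.071 0.229] F [ 0.405 -0.965  0.981] gap 0.0857 0.0
units [0.024 0.037 5.224]
turn [-0.019  0.005 -0.029]
```

```bash
python3 -m crank '[[[0,0.03,0.65,0,0,0,1],[0,0,0.75,0,0,0,1],[0,0,0.75,0,0,0,1],[0,0,0.75,0,0,0,1],[0,0,0.75,0,0,0,1],[0,0,0.75,0,0,0,1],[0,0,0.6,0,0,0,1],[0,0,0.12,0,0,0,1],[0,0,0,0,0,0,1],[0,0,0,0,0,0,1],[0,0,0,0,0,0,1]]]' 
python3 to.py .6002 .0716 .020
```

```text
t: 21.5
position: [0.6023, 0.0711, 0.0272]
eef_rot: [2.365, 2.065, 0.003]
wrist_force: [-0.1, -0.5, -0.3]
finger_gap: 0.0857
finger_force: 0.0
t 21.5 pos [0.602 0.071 0.027] F [-0.124 -0.478 -0.333] gap 0.0857 0.0
units [ 0.005 -0.055  0.179]
turn [ 0.03  -0.001 -0.027]
```

```bash
python3 -m crank '[[[0,-0.05,0.16,0,0,0,1],[0,0,0,0,0,0,1],[0,0,0,0,0,0,-1],[0,0,0,0,0,0,-1],[0,0,0,0,0,0,-1],[0,0,0,0,0,0,-1],[0,0,0,0,0,0,-1],[0,0,0,0,0,0,-1],[0,0,0,0,0,0,-1]]]' 
python3 -m crank '[[[0,0,-0.2,0,0,0,-1],[0,0,-0.6,0,0,0,-1],[0,0,-0.7,0,0,0,-1],[0,0,-0.7,0,0,0,-1],[0,0,-0.7,0,0,0,-1],[0,0,-0.5,0,0,0,-1],[0,0,0,0,0,0,-1],[0,0,0,0,0,0,-1]]]' 
python3 to.py .468 .3345 .14 -16.2
```

```text
t: 22.4
position: [0.5994, 0.0717, 0.0193]
eef_rot: [2.366, 2.066, 0.001]
wrist_force: [0.7, -0.8, 3.8]
finger_gap: 0.0507
finger_force: 64.2
t: 23.2
position: [0.5983, 0.0717, 0.1542]
eef_rot: [-2.366, -2.066, 0.001]
wrist_force: [0.7, 0.1, -2.4]
finger_gap: 0.051
finger_force: 63.7
t 23.2 pos [0.598 0.072 0.154] F [ 0.707  0.087 -2.426] gap 0.051 63.7
units [ 6.07  -4.113  0.358]
turn [-0.008  0.002  1.409]
```

```bash
python3 -m crank '[[[0.4,-0.27,0,0,0,0,-1],[0.7,-0.475,0,0,0,0,-1],[0.7,-0.475,0,0,0,0,-1],[0.7,-0.475,0,0,0,0,-1],[0.7,-0.475,0,0,0,0,-1],[0.7,-0.475,0,0,0,0,-1],[0.7,-0.475,0,0,0,0,-1],[0.7,-0.475,0,0,0,0,-1],[0.7,-0.475,0,0,0,0.7,-1],[0,0,0,0,0,0.7,-1],[0,0,0,0,0,0,-1],[0,0,0,0,0,0,-1]]]' >/dev/null
python3 to.py .468 .334 .03 -16.2
```

```text
t 24.4 pos [0.469 0.331 0.153] F [-0.276 -0.387 -2.334] gap 0.0508 63.5
units [ 0.065 -0.03   3.087]
turn [-0.019  0.016  0.032]
```

```bash
python3 -m crank '[[[0.06,-0.03,0.5,0,0,0,-1],[0,0,0.6,0,0,0,-1],[0,0,0.6,0,0,0,-1],[0,0,0.6,0,0,0,-1],[0,0,0.5,0,0,0,-1],[0,0,0.22,0,0,0,-1],[0,0,0,0,0,0,-1],[0,0,0,0,0,0,-1],[0,0,0,0,0,0,-1]]]' >/dev/null
python3 to.py .468 .334 .0235 -16.2
python3 -c "
from h import *
crop('scene',320,110,130,95,6,'pics/c6.png')"
```

```text
t 25.3 pos [0.471 0.334 0.035] F [ 0.149  0.38  -2.09 ] gap 0.0509 63.5
units [-0.029 -0.059  0.298]
turn [ 0.017 -0.014  0.01 ]
```

View pics/c6.png

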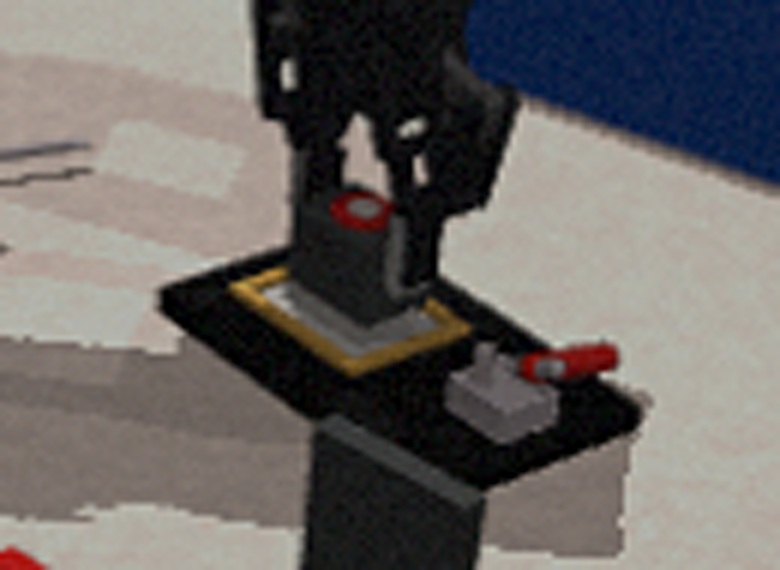

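The block hangs just over the pocket (lower corner at crop px (370,325), rim from (232,290) to (470,328)). Now lowering it.

```bash
python3 -m crank '[[[-0.03,-0.06,0.18,0,0,0,-1],[0,0,0,0,0,0,-1],[0,0,0,0,0,0,-1]]]'|egrep 'pos|_force'
python3 -m crank '[[[0,0,0.06,0,0,0,-1],[0,0,0,0,0,0,-1],[0,0,0,0,0,0,-1]]]'|egrep 'pos|_force'
python3 -m crank '[[[0,0,0.04,0,0,0,-1],[0,0,0,0,0,0,-1],[0,0,0,0,0,0,-1]]]'|egrep 'pos|_force'
```

```text
position: [0.4664, 0.3335, 0.0267]
wrist_force: [-1.1, -0.5, -1.5]
finger_force: 63.5
position: [0.4668, 0.3336, 0.0244]
wrist_force: [-0.8, 0.1, -1.7]
finger_force: 63.5
position: [0.4671, 0.3338, 0.0233]
wrist_force: [-0.6, -0.6, 3.3]
finger_force: 64.1
```

Seated. Release, rise and check.

```bash
python3 -m crank '[[[0,0,0,0,0,0,-0.1],[0,0,0,0,0,0,0.3],[0,0,0,0,0,0,0.6],[0,0,0,0,0,0,0.6],[0,0,-0.4,0,0,0,0.6],[0,0,-0.8,0,0,0,1],[0,0,-0.9,0,0,0,1],[0,0,-0.9,0,0,0,1],[0,0,-0.9,0,0,0,1],[0,0,-0.9,0,0,0,1],[0,0,0,0,0,-0.7,1],[0,0,0,0,0,-0.7,1]]]' >/dev/null
python3 to.py .4744 -.338 .23
python3 -c "
from h import *
im=crop('top',100,210,110,120,5,'pics/c7.png')
m=mask(im,(0,110,50),(8,255,255),(130,250,175,310))|mask(im,(172,110,50),(180,255,255),(130,250,175,310)); u=np.argwhere(m)[:,::-1]
c,r=cv2.minEnclosingCircle(u.astype(np.float32)); print(len(u),c,r,onz('top',[c],.051))
# module knobs on the mat
m=mask(im,(40,80,20),(85,255,200),(400,200,560,360)); print(cv2.boundingRect(m))
"
```

```text
t 27.45 pos [0.468 0.334 0.218] F [-0.875 -0.45  -0.087] gap 0.0855 0.0
units [-16.633   2.38   -0.325]
turn [ 0.04  -0.024  0.005]
119 (143.0, 279.5) 7.500100135803223 [[0.46748965 0.3329262  0.051     ]]
(475, 270, 45, 35)
```

View pics/c7.png

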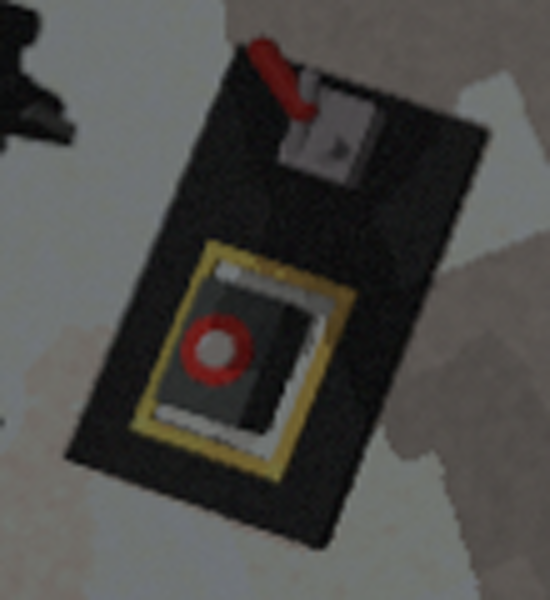

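Sensor lies flat in the pocket (disc at crop px 215,350). Back to green.

```bash
python3 -m crank '[[[-0.5,0.07,-0.3,0,0,0,1],[-1,0.143,0,0,0,0,1],[-1,0.143,0,0,0,0,1],[-1,0.143,0,0,0,0,1],[-1,0.143,0,0,0,0,1],[-1,0.143,0,0,0,0,1],[-1,0.143,0,0,0,0,1],[-1,0.143,0,0,0,0,1],[-1,0.143,0,0,0,0,1],[-1,0.143,0,0,0,0,1],[-1,0.143,0,0,0,0,1],[-1,0.143,0,0,0,0,1]]]' >/dev/null
python3 -m crank '[[[-1,0.143,0,0,0,0,1],[-1,0.143,0,0,0,0,1],[-1,0.143,0,0,0,0,1],[-1,0.143,0,0,0,0,1],[-0.8,0.143,0,0,0,0,1],[-0.33,0.05,0,0,0,0,1],[0,0,0,0,0,0,1],[0,0,0,0,0,0,1]]]' >/dev/null
python3 to.py .4738 -.3378 .074
```

```text
t 29.5 pos [ 0.473 -0.337  0.227] F [ 0.89  -0.621 -0.1  ] gap 0.0853 0.0
units [-0.012  0.035  3.821]
turn [-0.005 -0.01  -0.027]
```

```bash
python3 -m crank '[[[0,0.03,0.6,0,0,0,1],[0,0,0.65,0,0,0,1],[0,0,0.65,0,0,0,1],[0,0,0.65,0,0,0,1],[0,0,0.65,0,0,0,1],[0,0,0.65,0,0,0,1],[0,0,0,0,0,0,1],[0,0,0,0,0,0,-1],[0,0,0,0,0,0,-1],[0,0,0,0,0,0,-1],[0,0,0,0,0,0,-1],[0,0,0,0,0,0,-1]]]'>/dev/null
python3 -m crank '[[[0,0,0,0,0,0,-1],[0,0,0,0,0,0,-1],[0,0,0,0,0,0,-1]]]'
python3 -m crank '[[[0,0,-0.3,0,0,0,-1],[0,0,-0.7,0,0,0,-1],[0,0,-0.7,0,0,0,-1],[0,0,-0.7,0,0,0,-1],[0,0,-0.7,0,0,0,-1],[0,0,-0.6,0,0,0,-1],[0,0,0,0,0,0,-1],[0,0,0,0,0,0,-1]]]'
python3 to.py .608 .110 .225
```

```text
t: 31.0
position: [0.4748, -0.3394, 0.0751]
eef_rot: [2.364, 2.064, 0.001]
wrist_force: [-1.2, 2.1, 6.8]
finger_gap: 0.0515
finger_force: 61.7
t: 31.8
position: [0.4738, -0.3387, 0.2211]
eef_rot: [2.366, 2.066, 0.0]
wrist_force: [0.2, 0.9, -2.9]
finger_gap: 0.0514
finger_force: 62.7
t 31.8 pos [ 0.474 -0.339  0.221] F [ 0.249  0.895 -2.876] gap 0.0514 62.7
units [11.566  1.813 -0.103]
turn [ 0.007  0.006 -0.024]
```

```bash
python3 -m crank '[[[0.5,0.08,0,0,0,0,-1],[0.9,0.14,0,0,0,0,-1],[0.98,0.154,0,0,0,0,-1],[0.98,0.154,0,0,0,0,-1],[0.98,0.154,0,0,0,0,-1],[0.98,0.154,0,0,0,0,-1],[0.98,0.154,0,0,0,0,-1],[0.98,0.154,0,0,0,0,-1],[0.98,0.154,0,0,0,0,-1],[0.98,0.154,0,0,0,0,-1],[0.98,0.154,0,0,0,0,-1],[0.8,0.12,0,0,0,0,-1]]]' >/dev/null
python3 -m crank '[[[0.4,0.06,0,0,0,0,-1],[0,0,0,0,0,0,-1],[0,0,0,0,0,0,-1],[0,0,0,0,0,0,-1]]]' >/dev/null
python3 to.py .6076 .1077 .085
python3 -c "
from h import *
im=crop('scene',320,100,100,75,8,'pics/c8.png')"
```

```text
t 33.4 pos [0.606 0.103 0.22 ] F [ 0.398 -0.316 -2.338] gap 0.0517 62.7
units [0.126 0.035 3.38 ]
turn [-0.012  0.006 -0.037]
```

View pics/c8.png

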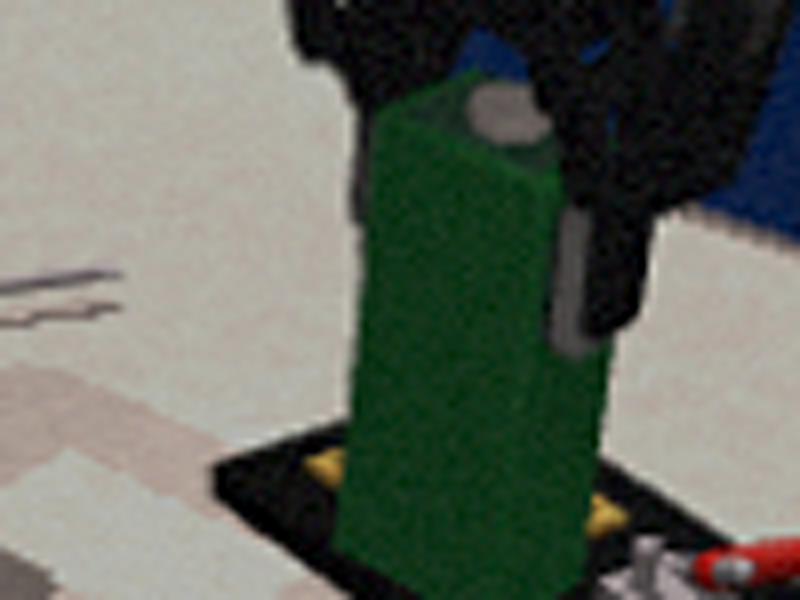

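Green is held upright (knob at crop px 510,112). Lowering with a correction.

```bash
python3 -m crank '[[[0.12,0.035,0.4,0,0,0,-1],[0,0,0.3,0,0,0,-1],[0,0,0,0,0,0,-1],[0,0,0,0,0,0,-1]]]'|egrep 'pos|_force'
python3 -m crank '[[[0,0,0.4,0,0,0,-1],[0,0,0.4,0,0,0,-1],[0,0,0,0,0,0,-1],[0,0,0,0,0,0,-1]]]'|egrep 'pos|_force'
python3 to.py .6076 .1077 .085
```

```text
position: [0.6076, 0.1087, 0.1918]
wrist_force: [-0.0, -0.4, -1.4]
finger_force: 62.7
position: [0.6075, 0.1089, 0.1598]
wrist_force: [-0.5, 0.4, -1.9]
finger_force: 62.7
t 34.25 pos [0.608 0.109 0.16 ] F [-0.481  0.368 -1.942] gap 0.0517 62.7
units [-0.03   0.01   1.869]
turn [-0.02   0.002 -0.024]
```

```bash
python3 -m crank '[[[-0.03,0.01,0.5,0,0,0,-1],[0,0,0.5,0,0,0,-1],[0,0,0.5,0,0,0,-1],[0,0,0.35,0,0,0,-1],[0,0,0,0,0,0,-1],[0,0,0,0,0,0,-1],[0,0,0,0,0,0,-1]]]'|egrep 'pos|_force'
python3 -m crank '[[[0,0,0.06,0,0,0,-1],[0,0,0,0,0,0,-1],[0,0,0,0,0,0,-1]]]'|egrep 'pos|_force'
python3 -m crank '[[[0,0,0.05,0,0,0,-1],[0,0,0,0,0,0,-1],[0,0,0,0,0,0,-1]]]'|egrep 'pos|_force'
```

```text
position: [0.6095, 0.1077, 0.0883]
wrist_force: [0.5, -0.2, -1.9]
finger_force: 62.7
position: [0.6086, 0.1077, 0.0849]
wrist_force: [0.2, -0.8, -0.8]
finger_force: 62.7
position: [0.6083, 0.1077, 0.0824]
wrist_force: [0.1, -0.7, -1.4]
finger_force: 62.7
```

```bash
python3 -m crank '[[[0,0,0.05,0,0,0,-1],[0,0,0,0,0,0,-1],[0,0,0,0,0,0,-1]]]'|egrep 'pos|_force'
python3 -m crank '[[[0,0,0.02,0,0,0,-1],[0,0,0,0,0,0,-1],[0,0,0,0,0,0,-1]]]'|egrep 'pos|_force'
```

```text
position: [0.6084, 0.1077, 0.0804]
wrist_force: [-0.7, -0.8, -1.1]
finger_force: 62.5
position: [0.6084, 0.1077, 0.0802]
wrist_force: [-2.9, 0.3, 4.1]
finger_force: 63.2
```

Seated at .0802, close to the predicted .0801. Release and go back to white at (.4844, -.2661).

```bash
python3 -m crank '[[[0,0,0,0,0,0,0.2],[0,0,0,0,0,0,0.6],[0,0,0,0,0,0,1],[0,0,0,0,0,0,1],[0,0,-0.4,0,0,0,1],[0,0,-0.7,0,0,0,1],[0,0,-0.7,0,0,0,1],[0,0,-0.7,0,0,0,1],[0,0,-0.7,0,0,0,1],[0,0,-0.6,0,0,0,1]]]' >/dev/null
python3 -m crank '[[[-0.3,0,0,0,0,0,1],[-0.9,-0.16,0,0,0,0,1],[-0.9,-0.16,0,0,0,0,1],[-0.9,-0.16,0,0,0,0,1],[-0.9,-0.16,0,0,0,0,1],[-0.9,-0.16,0,0,0,0,1],[-0.9,-0.16,0,0,0,0,1],[-0.9,-0.16,0,0,0,0,1],[-0.9,-0.16,0,0,0,0,1],[-0.9,-0.16,0,0,0,0,1],[-0.9,-0.16,0,0,0,0,1],[-0.3,-0.1,0,0,0,0,1]]]' >/dev/null
python3 -m crank '[[[0,0,0,0,0,0,1],[0,0,0,0,0,0,1]]]' >/dev/null
python3 to.py .4846 -.2661 .077
python3 - <<'E'
from h import *
im=vision.read_camera('top'); cv2.imwrite('pics/top9.png',im)
cv2.imwrite('pics/c9.png',cv2.resize(im[175:265,230:370],None,fx=5.5,fy=5.5,interpolation=cv2.INTER_CUBIC))
E
```

```text
t 38.55 pos [ 0.489 -0.263  0.231] F [ 0.341  1.725 -0.423] gap 0.0856 0.0
units [-0.096 -0.1    3.86 ]
turn [-0.004 -0.009 -0.028]
```

View pics/c9.png

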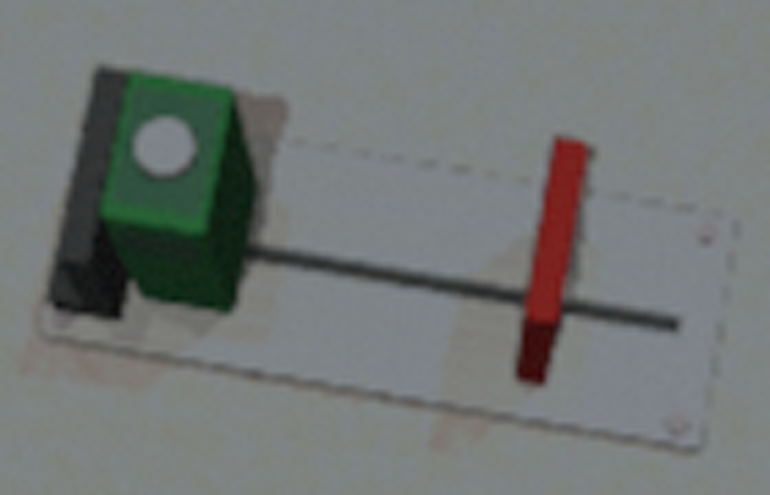

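Green stands by the wall (knob at crop px 164,147), about 2 mm off it. Gripping white.

```bash
python3 -m crank '[[[-0.09,-0.1,0.6,0,0,0,1],[0,0,0.65,0,0,0,1],[0,0,0.65,0,0,0,1],[0,0,0.65,0,0,0,1],[0,0,0.65,0,0,0,1],[0,0,0.66,0,0,0,1],[0,0,0,0,0,0,1],[0,0,0,0,0,0,-1],[0,0,0,0,0,0,-1],[0,0,0,0,0,0,-1],[0,0,0,0,0,0,-1],[0,0,0,0,0,0,-1]]]'>/dev/null
python3 -m crank '[[[0,0,0,0,0,0,-1],[0,0,0,0,0,0,-1],[0,0,0,0,0,0,-1]]]'
python3 -m crank '[[[0,0,-0.3,0,0,0,-1],[0,0,-0.7,0,0,0,-1],[0,0,-0.7,0,0,0,-1],[0,0,-0.7,0,0,0,-1],[0,0,-0.7,0,0,0,-1],[0,0,-0.6,0,0,0,-1],[0,0,0,0,0,0,-1],[0,0,0,0,0,0,-1]]]' >/dev/null
python3 to.py .6025 .070 .225
python3 - <<'E'
from h import *
def c1(p): return (np.array(p)+.5)/5.5-.5+[230,175]
p=onz('top',c1([(164,147)]),.134)[0]; d=p[:2]-[.5979,.0348]; print('green rack',d@[.9912,-.1325],d@[.1325,.9912])
E
```

```text
t: 40.1
position: [0.4858, -0.2674, 0.0793]
eef_rot: [2.364, 2.064, 0.001]
wrist_force: [-1.0, 1.2, 6.7]
finger_gap: 0.051
finger_force: 61.7
t 40.9 pos [ 0.485 -0.267  0.225] F [-0.601 -0.241 -2.842] gap 0.0516 62.6
units [8.737 1.781 0.009]
turn [ 0.008  0.005 -0.024]
green rack -0.001472295460164308 0.07451032706274852
```

```bash
python3 -m crank '[[[0.4,0.08,0,0,0,0,-1],[0.83,0.17,0,0,0,0,-1],[0.83,0.17,0,0,0,0,-1],[0.83,0.17,0,0,0,0,-1],[0.83,0.17,0,0,0,0,-1],[0.83,0.17,0,0,0,0,-1],[0.83,0.17,0,0,0,0,-1],[0.83,0.17,0,0,0,0,-1],[0.83,0.17,0,0,0,0,-1],[0.83,0.17,0,0,0,0,-1],[0.8,0.17,0,0,0,0,-1],[0,0,0,0,0,0,-1]]]' >/dev/null
python3 -m crank '[[[0,0,0,0,0,0,-1],[0,0,0,0,0,0,-1],[0,0,0,0,0,0,-1]]]' >/dev/null
python3 to.py .6025 .069 .088
```

```text
t 42.4 pos [0.602 0.067 0.225] F [ 0.245  0.321 -1.198] gap 0.0515 62.6
units [0.065 0.017 3.418]
turn [-0.01   0.002 -0.036]
```

```bash
python3 -m crank '[[[0.05,0.01,0.4,0,0,0,-1],[0,0,0.5,0,0,0,-1],[0,0,0.3,0,0,0,-1],[0,0,0,0,0,0,-1],[0,0,0,0,0,0,-1]]]'|egrep 'pos|_force'
python3 -m crank '[[[0,0,0.3,0,0,0,-1],[0,0,0.5,0,0,0,-1],[0,0,0.5,0,0,0,-1],[0,0,0.4,0,0,0,-1],[0,0,0.3,0,0,0,-1],[0,0,0.12,0,0,0,-1],[0,0,0,0,0,0,-1],[0,0,0,0,0,0,-1]]]'|egrep 'pos|_force'
python3 to.py .6025 .069 .0843
```

```text
position: [0.6027, 0.0691, 0.177]
wrist_force: [-0.3, -0.4, -2.0]
finger_force: 62.6
position: [0.6035, 0.0693, 0.0932]
wrist_force: [0.1, -0.1, -1.4]
finger_force: 62.6
t 43.7 pos [0.603 0.069 0.093] F [ 0.144 -0.137 -1.393] gap 0.0515 62.6
units [-0.009 -0.023  0.223]
turn [ 0.013 -0.001 -0.024]
```

```bash
for i in 1; do python3 -m crank '[[[0,0,0.13,0,0,0,-1],[0,0,0,0,0,0,-1],[0,0,0,0,0,0,-1],[0,0,0,0,0,0,-1]]]'|egrep 'pos|_force'
python3 -m crank '[[[0,0,0.06,0,0,0,-1],[0,0,0,0,0,0,-1],[0,0,0,0,0,0,-1],[0,0,0,0,0,0,-1]]]'|egrep 'pos|_force'; done
```

```text
position: [0.6029, 0.0693, 0.0875]
wrist_force: [-0.0, 0.1, -2.4]
finger_force: 62.6
position: [0.6028, 0.0693, 0.0849]
wrist_force: [-1.3, 0.3, -1.9]
finger_force: 62.6
```

```bash
python3 -m crank '[[[0,0,0.03,0,0,0,-1],[0,0,0,0,0,0,-1],[0,0,0,0,0,0,-1],[0,0,0,0,0,0,-1]]]'|egrep 'pos|_force'
```

```text
position: [0.603, 0.0693, 0.0844]
wrist_force: [-2.0, -0.4, 5.8]
finger_force: 63.2
```

```bash
python3 -m crank '[[[0,0,0,0,0,0,0.2],[0,0,0,0,0,0,0.6],[0,0,0,0,0,0,1],[0,0,0,0,0,0,1],[0,0,-0.4,0,0,0,1],[0,0,-0.7,0,0,0,1],[0,0,-0.7,0,0,0,1],[0,0,-0.7,0,0,0,1],[0,0,-0.7,0,0,0,1],[0,0,-0.2,0,0,0,1]]]' >/dev/null
python3 -m crank '[[[-0.4,0,0,0,0,0,-1],[-0.6,0,0,0,0,0,-1],[-0.8,0,0,0,0,0,-1],[-0.8,0,0,0,0,0,-1],[-0.7,0,0,0,0,0,-1],[0,0,0,0,0,0,-1],[0,0,0,0,0,0,-1],[0,0,0,0,0,0,-1],[0,0,0,0,0,0,-1]]]'
python3 to.py .585 -.063 .085
python3 - <<'E'
from h import *
im=crop('scene',290,140,130,140,4.2,'pics/c10.png'); cv2.imwrite('pics/scene10.png',im)
E
```

```text
t: 46.8
position: [0.5848, -0.0606, 0.2191]
eef_rot: [-2.365, -2.067, 0.001]
wrist_force: [0.1, 0.2, 0.1]
finger_gap: 0.0001
finger_force: 0.0
t 46.8 pos [ 0.585 -0.061  0.219] F [0.07  0.198 0.057] gap 0.0001 0.0
units [-0.059  0.016  3.354]
turn [-0.008 -0.003 -0.013]
```

View pics/c10.png

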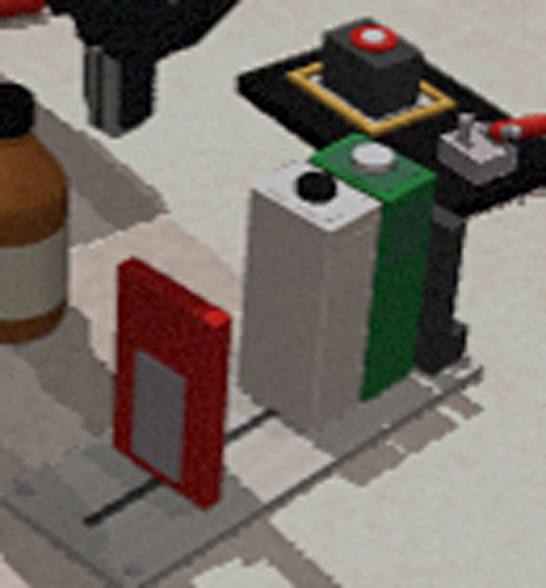

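White and green stand together (knobs at crop px (316,185) and (375,156)), and the red stop is clear at (170,380). Descending behind the stop.

```bash
python3 -m crank '[[[-0.1,0,0.5,0,0,0,-1],[0,0,0.7,0,0,0,-1],[0,0,0.7,0,0,0,-1],[0,0,0.7,0,0,0,-1],[0,0,0.6,0,0,0,-1],[0,0,0.15,0,0,0,-1],[0,0,0,0,0,0,-1],[0,0,0,0,0,0,-1],[0,0,0,0,0,0,-1]]]'|egrep 'pos|_force'
python3 -m crank '[[[0.2,0,0,0,0,0,-1],[0.25,0,0,0,0,0,-1],[0.25,0,0,0,0,0,-1],[0.25,0,0,0,0,0,-1],[0.25,0,0,0,0,0,-1],[0.25,0,0,0,0,0,-1],[0.25,0,0,0,0,0,-1],[0,0,0,0,0,0,-1],[0,0,0,0,0,0,-1]]]'|egrep 'pos|_force'
python3 to.py .5979 .0348 .085
```

```text
position: [0.5857, -0.0657, 0.0875]
wrist_force: [-0.4, -0.6, 0.0]
finger_force: 0.0
position: [0.5932, 0.0027, 0.0852]
wrist_force: [-0.0, -0.3, 0.1]
finger_force: 0.0
t 48.65 pos [0.593 0.003 0.085] F [-0.022 -0.288  0.08 ] gap -0.0 0.0
units [0.812 0.009 0.006]
turn [-0.011 -0.005 -0.016]
```

```bash
python3 -m crank '[[[0.2,0,0,0,0,0,-1],[0.2,0,0,0,0,0,-1],[0.15,0,0,0,0,0,-1]]]'|egrep 'pos|wrist'
python3 -m crank '[[[0.1,0,0,0,0,0,-1],[0.05,0,0,0,0,0,-1]]]'|egrep 'pos|wrist'
python3 -m crank '[[[0.05,0,0,0,0,0,-1],[0,0,0,0,0,0,-1]]]'|egrep 'pos|wrist'
python3 -m crank '[[[0.05,0,0,0,0,0,-1],[0,0,0,0,0,0,-1]]]'|egrep 'pos|wrist'
```

```text
position: [0.5963, 0.0241, 0.0853]
wrist_force: [0.4, -3.0, -2.0]
position: [0.5972, 0.0302, 0.0855]
wrist_force: [-1.9, -2.6, -2.2]
position: [0.5975, 0.0319, 0.0856]
wrist_force: [-0.4, -0.9, -0.8]
position: [0.5978, 0.0334, 0.0857]
wrist_force: [-1.0, -4.5, -1.8]
```

```bash
python3 -m crank '[[[0.04,0,0,0,0,0,-1],[0,0,0,0,0,0,-1]]]'|egrep 'pos|wrist'
python3 -m crank '[[[0.04,0,0,0,0,0,-1],[0,0,0,0,0,0,-1]]]'|egrep 'pos|wrist'
python3 -c "
from h import *
im=crop('top',230,175,140,90,5.5,'pics/c11.png')"
```

```text
position: [0.5981, 0.035, 0.0857]
wrist_force: [-1.8, -4.7, -1.4]
position: [0.5983, 0.0367, 0.0857]
wrist_force: [-1.4, -4.0, -1.0]
```

```bash
python3 -c "
from h import *
im=crop('scene',310,130,110,130,4.5,'pics/c12.png')"
```

```text
(no output)
```

View pics/c12.png

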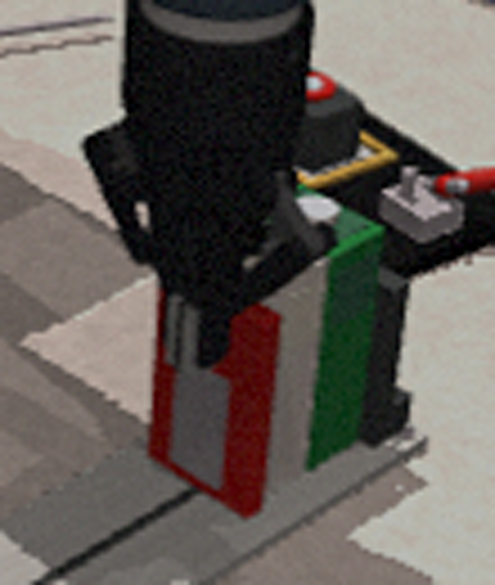

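The stop touches white (crop px 280,400), and only a hairline gap at the wall may be left. I'll keep pushing in small steps.

```bash
python3 -m crank '[[[0.04,0,0,0,0,0,-1],[0,0,0,0,0,0,-1]]]'|egrep 'pos|wrist'
python3 -m crank '[[[0.03,0,0,0,0,0,-1],[0,0,0,0,0,0,-1]]]'|egrep 'pos|wrist'
python3 -m crank '[[[0.03,0,0,0,0,0,-1],[0,0,0,0,0,0,-1]]]'|egrep 'pos|wrist'
```

```text
position: [0.5984, 0.0374, 0.0856]
wrist_force: [-3.3, -7.9, -1.2]
position: [0.5983, 0.0374, 0.0857]
wrist_force: [-4.0, -11.3, -1.0]
position: [0.5984, 0.0374, 0.0857]
wrist_force: [-5.3, -16.2, -0.0]
```

Solid contact, nothing moves any further. Backing off, rising and checking.

```bash
python3 -m crank '[[[-0.1,0,0,0,0,0,-1],[-0.3,0,0,0,0,0,-1],[-0.5,0,0,0,0,0,-1],[-0.3,0,0,0,0,0,-1],[0,0,-0.5,0,0,0,-1],[0,0,-0.7,0,0,0,-1],[0,0,-0.7,0,0,0,-1],[0,0,-0.7,0,0,0,-1],[-0.6,0,-0.5,0,0,0,-1],[-0.8,0,0,0,0,0,-1],[-0.8,0,0,0,0,0,-1],[-0.8,0,0,0,0,0,-1]]]'|egrep 'pos|wrist'
python3 -m crank '[[[-0.8,0,0,0,0,0,-1],[-0.8,0,0,0,0,0,-1],[0,0,0,0,0,0,-1],[0,0,0,0,0,0,-1]]]'|egrep 'pos|wrist|t:'
python3 -c "
from h import *
im=vision.read_camera('top'); im2=vision.read_camera('scene')
a=cv2.resize(im[175:315,230:370],None,fx=3.5,fy=3.5); b=cv2.resize(im2[130:270,270:410],None,fx=2.2,fy=2.2); o=np.zeros((490,798,3),np.uint8); o[:,:490]=a; o[:308,490:]=b; cv2.imwrite('pics/c13.png',o); cv2.imwrite('pics/top13.png',im)
"
```

```text
position: [0.5764, -0.1267, 0.2104]
wrist_force: [1.1, 0.5, -0.4]
t: 52.25
position: [0.5676, -0.1897, 0.2098]
eef_rot: [-2.368, -2.064, -0.001]
wrist_force: [-0.5, 1.0, -0.9]
```

View pics/c13.png

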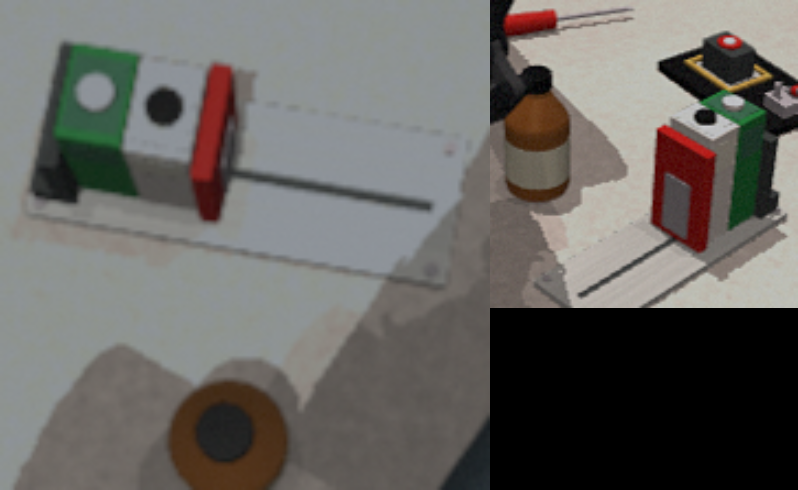

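The row is snug: green knob at (95,91), white at (164,106), stop against white at (212,140). The bottle is where it was and the sensor is in the nest.

```bash
python3 -c "
from rig import ctrl
print(ctrl.sign_off())"
```

```text
the job is handed in; nothing more can be done
None
```

The job is handed in, with no verdict returned: in the last pictures the sensor block is in the nest pocket, green and white stand upright against the fixed wall with the stop pushed tight against them, and the bottle is where it was, at about 52 s of the 128 s allowed.

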